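# Set out the watchmaker's bench

### The job

Set out the watchmaker's bench for the next job: on the green mat, stand the wide tin midway between the movement in its holder and the round steel anvil, put the small tin centred on top of the wide tin, and stand the oil pot upright in the same straight row, on the anvil's other side, leaving a gap of about 25 mm between pot and anvil. Last of all, when these three are in place, put the glass dust cover over the movement, knob up and with its whole rim down on the mat; lower it, do not let it drop. Leave the eye loupe and the rubber blower standing where they are.

Things in the scene. Friction and masses are not known exactly. Their poses are not given: they have to be found in the camera images.
- mat: Flat green bench mat, 160 x 460 mm, fixed, 1 mm thick but look only: the support height on and off it is z = 0. Origin at its centre; its long side is its y axis, across in front of the robot, turned up to 0.25 rad. Movement and anvil stand on its long centre line, 110 mm either side of its centre; which is on which side varies.
- movement: Watch movement in its holder: dark steel round holder, 44 mm diameter, 20 mm high, with a brass movement with small wheels on top (38 mm diameter, total height 28 mm). Fixed to the bench. Origin at the centre of its underside, z up.
- anvil: Round bright steel bench anvil, 50 mm diameter, 28 mm high, with a ring of small dark holes and a middle hole in its top. Fixed to the bench. Origin at the centre of its underside, z up.
- wide_tin: Wide flat closed aluminium parts tin, round, 56 mm diameter, 22 mm high, about 60 g, loose. Origin at the centre of its underside, z up.
- small_tin: Small closed aluminium parts tin, round, 34 mm diameter, 20 mm high, about 30 g, loose. Origin at the centre of its underside, z up.
- oil_pot: Oil pot: black round pot, 34 mm diameter, upright sides to 30 mm height, with a domed steel lid up to 40 mm and a 6 mm button to 44 mm; about 90 g, loose. Origin at the centre of its underside, z up.
- dome: Glass dust cover (clear bell, open below) with a dark wooden knob on top, loose, about 160 g, standing rim down. Outside diameter 84 mm, inside about 76 mm; glass 55 mm high (inside 50 mm), narrowing to 68 mm over its top 12 mm; the round knob on its flat top is 22 mm in diameter, from 55 to 79 mm high. Origin at the centre of the rim's underside, z up.
- loupe: Eye loupe, black, a cone 52 mm wide at its foot, narrowing to a 32 mm tube with a dark greenish glass top, 32 mm high, loose. A bystander: leave it. Origin at the centre of its underside.
- blower: Reddish rubber blower bulb, 44 mm diameter, standing, with a thin black nozzle up to 68 mm, loose. A bystander: leave it. Origin at the centre of its underside.

How it is judged:
By the outcome, as a careful person would: the job done as asked, in the order asked, and still so for the second after the job is handed in, with the robot touching nothing.
It also fails if it takes over 93 s, if anything falls off the work surface, if the arm or the gripper's body presses on something with over 40 N, if the wrist force passes 120 N, or if a joint passes its speed limit or range.

### The arm

A 6-joint arm with a two-finger parallel gripper is mounted at the origin on the work surface. World frame = base frame: x ahead of the robot, y to its left, z up, the work surface at z = 0. Lengths are in m, angles in degrees, forces in N, time in s.
With the tool pointing down it reaches from about 0.35 to 0.875 m from the base axis. Payload 4.2 kg.
Tool frame: the origin (TCP) lies midway between the tips of the shut fingers; the grasp point (between the pads) lies 19 mm behind it (r.pinch_z is the distance from the TCP to the grasp point, in m); z points along the fingers, y is the line along which they close (so a half turn about z gives the same grasp; the last joint's range is limited). The gripper opens to 87 mm and grips with 3 to 60 N. Pads are 19 mm wide; open, the fingers measure 117 mm over their backs; the gripper's body (75 mm by 190 mm) begins 51 mm behind the grasp point.
Start: joints at [-54.454, 22.042, 0.453, 0, -68.411, -14.817], TCP at [0.221, -0.585, 0.194] pointing down, gripper open.
Joint ranges: [-179.83, 179.83], [-69.29, 118.12], [-61.27, 80.66], [-181.25, 117.63], [-171.15, -9.14], [-177.46, 177.46]. Speed limits (degrees/s): [159.86, 159.86, 180, 180, 180, 180].

### API

Orientations are given as a 3x3 rotation matrix whose columns are the frame's x, y, z axes.
In Python, from station import r, imaging, models gives the robot as it stands. The module is installed in compiled form; this text tells all that it offers.
- The arm moves only by the tool apply_moves, never from a script. Its argument "moves" is a list of rows, each a list of 2 entries, a list of its own where there are three numbers: the shift along the tool's x, y, z in m, then the turn about the tool's z in degrees. A call has 1 to 5 rows; each row shifts and turns the commanded pose from where the row before left it, along the tool's axes as they then stand; what a row does not reach is not made up. A row lasts 1/12 s, in which the tool goes at most 41.7 mm and 7.16 degrees, less where a joint would pass 70% of its speed; a pose out of reach is approached as far as the arm can. A call is refused whole if a number of a shift passes 0.0417 or a number of a turn 7.16, either way. A call with a gripper value outside its range is refused whole. "hand" is the finger opening in m, from 0 to 0.087, set as the call begins (left out, the last holds). The fingers move at their own pace and stop on an object; the grip force is fixed at half the most. Time passes only in rows, so rows that do not move let the fingers close. It gives the time, the measured TCP pose, the force, the opening and the grip force at its end, in the units of the state.
- r.sense(): the state, without advancing time (a new reading comes with each control period).
- imaging.capture(name): name is "side" or "top"; returns a dict with "frame" (420x560x3 uint8, blue, green, red), "intrinsics" (3x3 intrinsics, pixels), "eye" and "orientation" of the camera in the world. Camera axes: x right, y down, z forward; pixel columns grow to the right and rows downward; lengths in m; the calibration is good to about 2 mm. A picture is of the moment at which its call begins. There is no depth.
- r.finish_job(): hands the job in; it is judged then, once.
Trained networks look in a picture, given as the dict that the camera call returned (one of the last four; its "shot" number tells which), for a name from the list of things; names that differ only in an ending like _2 or _b are one class to them, and where a whole thing is asked for, a point or a joint stands for the part that bears it (a point fixed in the world has none). Each returns a list of dicts, best first, with "confidence" (0 to 1); they miss things now and then, are a little off and sometimes report something else, mostly with a low value. They report only what shows in the picture. A call takes as long as a camera call.
- models.cut_out(picture, target): "region" (420x560 bool, what is visible of it) and "extent" ([left, top, width, height] as shares, 0 to 1, of the picture: columns of its width, rows of its height, round what is visible of it).
- models.place_of(picture, target): "at" ([column, row] as shares, 0 to 1, of the picture: columns of its width, rows of its height: a listed point, or the origin of a listed thing).
The state is a dict: "time_s": time; "joints": joint angles; "joint_velocities": joint speeds; "effort": joint torques, N m; "tcp_pos": TCP position; "ee_rot": TCP orientation; "wrist_force": force on the tool from outside, world axes, zero at the start; "moment": the same for the moment, N m; "gripper_width": opening from 0.0 (shut) to 1.0 (fully open); "gripper_force": force on a finger pad.
Only numpy, scipy, OpenCV 4.12 (cv2) and the standard library are available. Lean on these libraries where they do the work, as an engineer would, in place of code of your own. Each camera call takes 0.05 s, during which the arm holds its last target. There are 200 camera calls.

## Working session

There is one attempt and no reset: what is moved stays moved. The work goes in short steps, Python scripts to look and compute and a tool call to move; the robot and the scene stay as the last step left them, time stands still between calls to the robot, and variables do not carry over. Pictures are saved under pics/ and viewed, at most 14 in all, crops included, and the job is handed in when it is done.

Besides the shell and the picture viewer there is one more tool, called after "Call:" as name([rows], argument=value, ...), one row to a line, values as JSON. apply_moves: Moves the arm, as the interface text tells. Its arguments: {"type":"object","properties":{"moves":{"type":"array"},"hand":{"type":"number"}},"required":["moves"]}

```bash
mkdir -p pics
cat > h.py <<'E'
import numpy as np, cv2
from station import r, imaging, models
def pix2world(p,col,row,z):
    K=np.array(p["intrinsics"]);R=np.array(p["orientation"]);e=np.array(p["eye"])
    d=R@np.linalg.solve(K,[col,row,1.0]); t=(z-e[2])/d[2]; return e+t*d
def proj(p,X):
    K=np.array(p["intrinsics"]);R=np.array(p["orientation"]);e=np.array(p["eye"])
    u=K@(R.T@(np.array(X,float)-e)); return u[:2]/u[2]
E
python3 - <<'E'
from h import *
s=r.sense(); print({k:np.round(v,3).tolist() for k,v in s.items()}, r.pinch_z)
for n in ("top","side"):
    p=imaging.capture(n); cv2.imwrite(f"pics/{n}0.png",p["frame"])
    print(n,np.round(p["eye"],3),np.round(p["orientation"],3).tolist(),np.round(p["intrinsics"],1).tolist())
    for t in "mat movement anvil wide_tin small_tin oil_pot dome loupe blower".split():
        for d in models.place_of(p,t)[:2]:
            c,w=d["at"][0]*560,d["at"][1]*420
            print(t,round(d["confidence"],2),round(c),round(w),np.round(pix2world(p,c,w,0),4)[:2])
E
```

```text
{'time_s': 0.0, 'joints': [-54.456, 22.09, 0.38, -0.03, -68.41, -14.818], 'joint_velocities': [0.125, 0.06, -0.079, 0.04, -0.037, -0.015], 'effort': [-0.0, -39.067, 18.741, 4.22, 0.011, -0.0], 'tcp_pos': [0.221, -0.584, 0.193], 'ee_rot': [[-0.935, -0.354, -0.001], [-0.354, 0.935, 0.002], [0.0, 0.002, -1.0]], 'wrist_force': [0.677, 0.778, 0.01], 'moment': [0.039, 0.031, 0.02], 'gripper_force': 0.0, 'gripper_width': 0.998} 0.0187
top [0.379 0.011 1.042] [[-0.001, -0.983, 0.186], [-1.0, -0.003, -0.019], [0.02, -0.186, -0.982]] [[541.8, 0.0, 282.9], [0.0, 541.8, 204.5], [0.0, 0.0, 1.0]]
mat 0.66 275 254 [0.478  0.0069]
movement 0.65 332 262 [ 0.4629 -0.1035]
anvil 0.87 218 250 [0.4856 0.1164]
anvil 0.25 272 255 [0.4774 0.0112]
wide_tin 0.81 360 162 [ 0.6623 -0.1619]
small_tin 0.56 187 160 [0.6643 0.1811]
small_tin 0.2 362 165 [ 0.6568 -0.1674]
oil_pot 0.75 123 194 [0.5965 0.3032]
dome 0.88 419 184 [ 0.617  -0.2795]
loupe 0.75 245 155 [0.6747 0.0662]
blower 0.57 312 166 [ 0.6537 -0.0666]
side [0.198 0.465 0.645] [[-0.774, -0.447, 0.447], [-0.632, 0.564, -0.531], [-0.015, -0.694, -0.72]] [[451.7, 0.0, 279.6], [0.0, 451.7, 210.1], [0.0, 0.0, 1.0]]
mat 0.69 325 243 [0.4802 0.0028]
movement 0.78 365 215 [ 0.4607 -0.1052]
anvil 0.89 282 282 [0.4882 0.1199]
wide_tin 0.76 304 159 [ 0.6574 -0.1657]
wide_tin 0.45 351 142 [ 0.6082 -0.2821]
small_tin 0.79 185 256 [0.6615 0.1852]
oil_pot 0.91 155 319 [0.6025 0.3045]
dome 0.84 352 145 [ 0.6005 -0.2727]
loupe 0.67 222 215 [0.6791 0.0701]
blower 0.64 272 187 [ 0.6538 -0.0537]
```

View pics/top0.png

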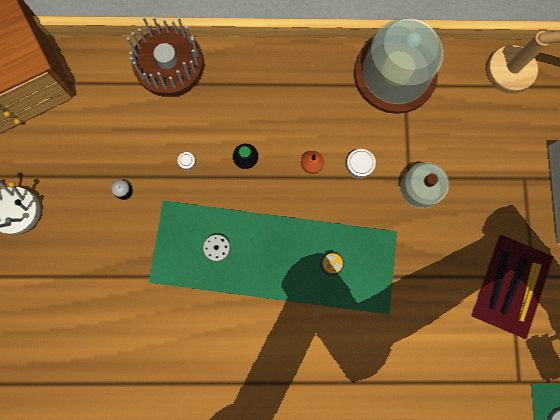

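View pics/side0.png

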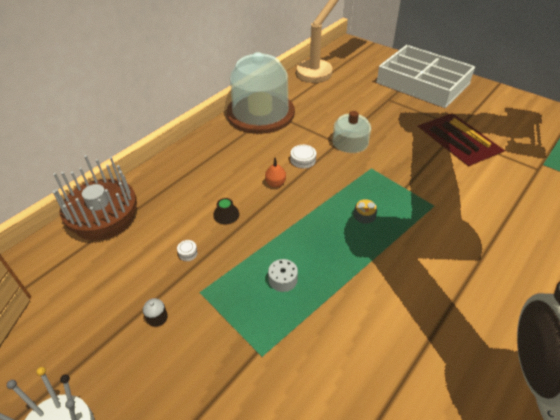

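Both views show all the objects clear. In the top view the anvil is at (216,247), movement (333,263), wide tin (361,162), small tin (186,160), oil pot (122,189) and dome (425,184). I'll refine these by fitting silhouettes.

```bash
cat >> h.py <<'E'
from scipy.optimize import fsolve
PROF=dict(movement=[(22,0),(22,20),(19,20),(19,28)],anvil=[(25,0),(25,28)],wide_tin=[(28,0),(28,22)],small_tin=[(17,0),(17,20)],
 oil_pot=[(17,0),(17,30),(12,37),(3,40),(3,44)],dome=[(42,0),(42,43),(34,55),(11,55),(11,79)],loupe=[(26,0),(16,20),(16,32)],blower=[(22,10),(22,30),(10,45),(3,45),(3,68)])
A=np.linspace(0,2*np.pi,48,endpoint=False)
def sil(p,name,x,y,z0=0):
    m=np.zeros((420*4,560*4),np.uint8); P=PROF[name]
    for a,b in zip(P[:-1],P[1:]):
        pts=[proj(p,[x+q/1000*np.cos(t),y+q/1000*np.sin(t),z0+h/1000]) for q,h in (a,b) for t in A]
        cv2.fillConvexPoly(m,cv2.convexHull(np.round((np.array(pts)+.5)*4).astype(np.int32)),1)
    return m
def cen(m): 
    M=cv2.moments(m.astype(np.uint8),True); return np.array([M["m10"]/M["m00"],M["m01"]/M["m00"]]),M["m00"]
def locate(p,name,z0=0,tgt=None):
    """xy of the thing by matching centroid of its mask to the model silhouette"""
    ds=models.cut_out(p,name)
    if not ds: return None
    if tgt is not None:
        ds=sorted(ds,key=lambda d:np.linalg.norm(cen(d["region"])[0]-proj(p,[*tgt,z0+.015])))
    d=ds[0]; c,a=cen(d["region"]); xy=pix2world(p,c[0],c[1],z0+.5*PROF[name][-1][1]/1000)[:2]
    for _ in range(4):
        c2,a2=cen(sil(p,name,*xy,z0)); c2=(c2+.5)/4-.5
        xy=xy+pix2world(p,*c,z0+.01)[:2]-pix2world(p,*c2,z0+.01)[:2]
    return np.round(xy,4),round(d["confidence"],2),round(a/(a2/16),2)
E
python3 - <<'E'
from h import *
for n in ("top","side"):
    p=imaging.capture(n)
    for t in PROF: print(n,t,locate(p,t))
    hsv=cv2.cvtColor(p["frame"],cv2.COLOR_BGR2HSV)
    g=cv2.inRange(hsv,(60,100,20),(90,255,255))
    g=cv2.morphologyEx(g,cv2.MORPH_OPEN,np.ones((3,3)))
    cs,_=cv2.findContours(g,cv2.RETR_EXTERNAL,cv2.CHAIN_APPROX_NONE); c=max(cs,key=cv2.contourArea)
    w=np.array([pix2world(p,*q[0],0)[:2] for q in c],np.float32)
    (cx,cy),sz,an=cv2.minAreaRect(w*1000); print("mat",cx,cy,sz,an)
E
```

```text
top movement (array([ 0.4601, -0.1   ]), 0.84, 0.97)
top anvil (array([0.4889, 0.1176]), 0.73, 0.91)
top wide_tin (array([ 0.6571, -0.16  ]), 0.64, 0.92)
top small_tin (array([0.661 , 0.1816]), 0.71, 0.84)
top oil_pot (array([0.6013, 0.3018]), 0.63, 0.94)
top dome (array([ 0.6106, -0.2802]), 0.74, 0.97)
top loupe (array([0.6726, 0.0674]), 0.93, 1.03)
top blower (array([ 0.6558, -0.0646]), 0.78, 0.88)
mat 474.5146484375 7.989898681640625 (458.7420349121094, 160.19334411621094) 82.49687194824219
side movement (array([ 0.4612, -0.1011]), 0.62, 0.94)
side anvil (array([0.4896, 0.1169]), 0.83, 0.87)
side wide_tin (array([ 0.6577, -0.1614]), 0.66, 1.03)
side small_tin (array([0.661 , 0.1795]), 0.85, 0.94)
side oil_pot (array([0.6023, 0.3013]), 0.77, 0.93)
side dome (array([ 0.6107, -0.2812]), 0.75, 0.98)
side loupe (array([0.675 , 0.0649]), 0.93, 1.01)
side blower (array([ 0.6573, -0.0665]), 0.8, 0.88)
mat 475.1156005859375 6.6317291259765625 (457.1617736816406, 156.54180908203125) 82.48108673095703
```

Call:
apply_moves([
  [[0,0,0],-6.87],
  [[0,0,0],-6.87],
  [[0,0,0],-6.87],
  [[0,0,0],-6.87],
  [[0,0,0],-6.87],
], hand=0.087)

```text
time_s: 2.32
tcp_pos: [0.2212, -0.5845, 0.194]
ee_rot: [[-0.568, -0.823, -0.0], [-0.823, 0.568, 0.0], [-0.0, 0.0, -1.0]]
wrist_force: [-0.2, -0.2, -0.2]
gripper_width: 1.003
gripper_force: 0.0
```

Call:
apply_moves([
  [[0,0,0],-6.87],
  [[0,0,0],-6.87],
  [[0,0,0],-6.87],
  [[0,0,0],-6.87],
  [[0,0,0],0],
])

```text
time_s: 2.73
tcp_pos: [0.2213, -0.5845, 0.194]
ee_rot: [[-0.128, -0.992, 0.0], [-0.992, 0.128, -0.0], [0.0, -0.0, -1.0]]
wrist_force: [0.6, -1.0, -0.4]
gripper_width: 1.005
gripper_force: 0.0
```

```bash
cat >> h.py <<'E'
def plan(*T):
    s=r.sense(); R=np.array(s["ee_rot"]); P=np.array(s["tcp_pos"])
    print("t",round(s["time_s"],2),"pos",np.round(P,4),"yaw x",round(np.degrees(np.arctan2(R[1,0],R[0,0])),2),"tilt",np.round(R[:,2],4),"w",round(s["gripper_width"]*87,1),"F",np.round(s["wrist_force"],1),"gf",round(s["gripper_force"],1))
    for t in T:
        d=R.T@(np.array(t)-P); print("to",t,"tool shift mm",np.round(d*1000,1),"per row max",int(np.ceil(max(np.linalg.norm(d)/.0417,1)))); P=np.array(t)
E
python3 -c "
from h import *
plan((.6574,-.1607,.193),(.6574,-.1607,.003))"
```

```text
t 2.73 pos [ 0.2213 -0.5845  0.194 ] yaw x -97.33 tilt [ 0. -0. -1.] w 87.4 F [ 0.6 -1.  -0.4] gf 0.0
to (0.6574, -0.1607, 0.193) tool shift mm [-476.  -378.5    1.1] per row max 15
to (0.6574, -0.1607, 0.003) tool shift mm [ -0.   0. 190.] per row max 5
```

Call:
apply_moves([
  [[-0.012,-0.01,0],0],
  [[-0.026,-0.02,0],0],
  [[-0.026,-0.02,0],0],
  [[-0.026,-0.02,0],0],
  [[-0.026,-0.02,0],0],
])

```text
time_s: 3.15
tcp_pos: [0.3262, -0.4802, 0.1941]
ee_rot: [[-0.134, -0.991, 0.0], [-0.991, 0.134, -0.0], [0.0, -0.0, -1.0]]
wrist_force: [1.0, -0.4, -0.0]
gripper_width: 0.999
gripper_force: 0.0
```

Call:
apply_moves([
  [[-0.026,-0.02,0],0],
  [[-0.026,-0.02,0],0],
  [[-0.026,-0.02,0],0],
  [[-0.026,-0.02,0],0],
  [[-0.026,-0.02,0],0],
])

```text
time_s: 3.57
tcp_pos: [0.4425, -0.3639, 0.1943]
ee_rot: [[-0.133, -0.991, 0.0], [-0.991, 0.133, -0.0], [0.0, -0.0, -1.0]]
wrist_force: [-0.4, -0.6, 0.5]
gripper_width: 0.999
gripper_force: 0.0
```

Call:
apply_moves([
  [[-0.026,-0.02,0],0],
  [[-0.026,-0.02,0],0],
  [[-0.026,-0.02,0],0],
  [[-0.026,-0.02,0],0],
  [[-0.026,-0.02,0],0],
])

```text
time_s: 3.98
tcp_pos: [0.5585, -0.2479, 0.1942]
ee_rot: [[-0.133, -0.991, 0.0], [-0.991, 0.133, -0.0], [0.0, -0.0, -1.0]]
wrist_force: [0.6, -0.9, -0.2]
gripper_width: 1.005
gripper_force: 0.0
```

Call:
apply_moves([
  [[-0.026,-0.02,0.02],0],
  [[-0.026,-0.02,0.02],0],
  [[-0.026,-0.02,0.02],0],
  [[-0.018,-0.017,0.02],0],
  [[0,0,0],0],
])

```text
time_s: 4.4
tcp_pos: [0.6466, -0.1602, 0.1083]
ee_rot: [[-0.129, -0.992, -0.007], [-0.992, 0.129, 0.002], [-0.001, 0.007, -1.0]]
wrist_force: [-0.7, 0.0, -0.9]
gripper_width: 0.999
gripper_force: 0.0
```

```bash
python3 -c "
from h import *
plan((.6574,-.1607,.003))"
```

```text
t 4.4 pos [ 0.6466 -0.1602  0.1083] yaw x -97.43 tilt [-0.0072  0.0016 -1.    ] w 86.9 F [-0.7  0.  -0.9] gf 0.0
to (0.6574, -0.1607, 0.003) tool shift mm [ -0.9 -11.5 105.2] per row max 3
```

Call:
apply_moves([
  [[-0.003,-0.0115,0.015],0],
  [[0,0,0.025],0],
  [[0,0,0.025],0],
  [[0,0,0.02],0],
  [[0,0,0.01],0],
])

```text
time_s: 4.82
tcp_pos: [0.656, -0.1626, 0.0162]
ee_rot: [[-0.133, -0.991, -0.005], [-0.991, 0.133, 0.001], [0.0, 0.005, -1.0]]
wrist_force: [-0.0, -0.3, -0.6]
gripper_width: 1.004
gripper_force: 0.0
```

Run:
```python
from h import *
plan((.6574,-.1607,.003))
p=imaging.capture("side"); cv2.imwrite("pics/s1.png",cv2.resize(p["frame"][80:280,180:440],None,fx=3,fy=3))
plan((.6574,-.1607,.003))
```

```text
t 4.82 pos [ 0.656  -0.1626  0.0162] yaw x -97.63 tilt [-4.8e-03  6.0e-04 -1.0e+00] w 87.4 F [-0.  -0.3 -0.6] gf 0.0
to (0.6574, -0.1607, 0.003) tool shift mm [-2.1 -1.2 13.2] per row max 1
t 4.87 pos [ 0.6554 -0.1626  0.0151] yaw x -97.61 tilt [-6.6e-03  8.0e-04 -1.0e+00] w 87.3 F [-0.5  0.1 -1.9] gf 0.0
to (0.6574, -0.1607, 0.003) tool shift mm [-2.1 -1.8 12.1] per row max 1
```

View pics/s1.png

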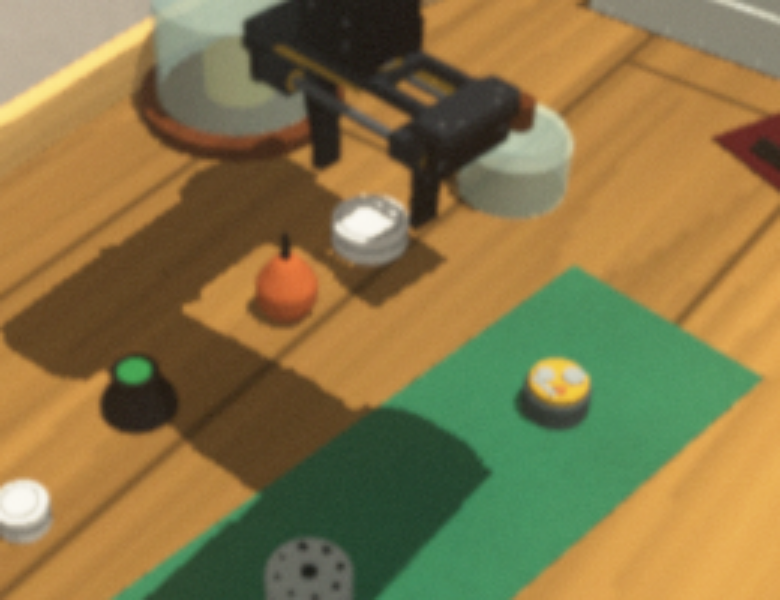

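The crop shows the tin (crop 370,228) just below the open fingertips, which sit at (325,165) and (425,220). I'll check the projected TCP against the fingertips.

Run:
```python
from h import *
p=imaging.capture("side"); s=r.sense(); P=np.array(s["tcp_pos"]);R=np.array(s["ee_rot"])
f=lambda X:np.round((proj(p,X)-[180,80])*3)
print("tcp",f(P),"tin top",f([.6574,-.1607,.022]))
for w in (.0435,.0585):
  for up in (0,.01,.019):
    print(w,up,f(P+R@[0,w,-up]),f(P+R@[0,-w,-up]))
plan((.6574,-.1607,.003))
```

```text
tcp [370. 222.] tin top [367. 218.]
0.0435 0 [413. 249.] [328. 196.]
0.0435 0.01 [414. 238.] [328. 185.]
0.0435 0.019 [414. 228.] [328. 175.]
0.0585 0 [428. 259.] [314. 187.]
0.0585 0.01 [429. 248.] [314. 176.]
0.0585 0.019 [430. 238.] [314. 166.]
t 4.92 pos [ 0.6565 -0.1628  0.0171] yaw x -97.56 tilt [-4.3e-03  1.0e-04 -1.0e+00] w 87.0 F [ 0.8 -0.7  0. ] gf 0.0
to (0.6574, -0.1607, 0.003) tool shift mm [-2.2 -0.7 14.1] per row max 1
```

Call:
apply_moves([
  [[-0.002,-0.001,0],0],
  [[0,0,0],0],
  [[0,0,0],0],
  [[0,0,0],0],
  [[0,0,0],0],
], hand=0.066)

```text
time_s: 5.33
tcp_pos: [0.6598, -0.1607, 0.0201]
ee_rot: [[-0.13, -0.992, 0.002], [-0.992, 0.13, -0.0], [-0.0, -0.002, -1.0]]
wrist_force: [0.0, -0.5, 1.0]
gripper_width: 0.777
gripper_force: 0.0
```

Run:
```python
from h import *
plan((.6574,-.1607,.003))
p=imaging.capture("side"); s=r.sense(); P=np.array(s["tcp_pos"]);R=np.array(s["ee_rot"])
im=cv2.resize(p["frame"][100:170,250:350],None,fx=6,fy=6,interpolation=cv2.INTER_CUBIC)
q=imaging.capture("top")
for w,c in ((.033,(0,0,255)),(.048,(255,0,0))):
  for sg in(1,-1):
    for up in (0,.01,.02,.03):
      u=(proj(p,P+R@[0,sg*w,-up])-[250,100])*6; cv2.circle(im,(int(u[0]),int(u[1])),3,c,-1)
cv2.imwrite("pics/s2.png",im)
plan((.6574,-.1607,.003))
```

```text
t 5.33 pos [ 0.6598 -0.1607  0.0201] yaw x -97.45 tilt [ 1.8e-03 -1.0e-04 -1.0e+00] w 67.6 F [ 0.  -0.5  1. ] gf 0.0
to (0.6574, -0.1607, 0.003) tool shift mm [ 0.3  2.5 17.1] per row max 1
t 5.43 pos [ 0.6595 -0.1607  0.0196] yaw x -97.45 tilt [ 9.e-04 -0.e+00 -1.e+00] w 66.8 F [-0.3  0.5  0. ] gf 0.0
to (0.6574, -0.1607, 0.003) tool shift mm [ 0.3  2.1 16.6] per row max 1
```

View pics/s2.png

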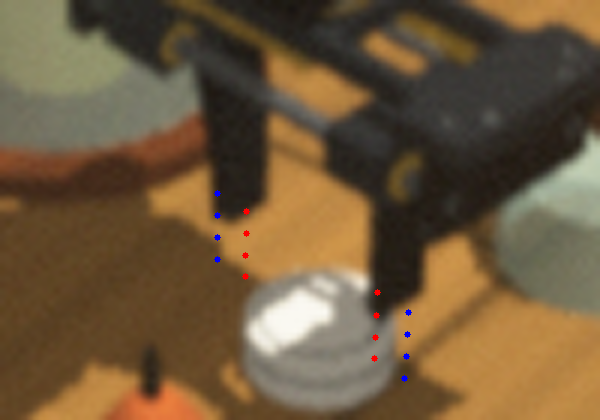

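Both fingertips (233,218) and (398,305) appear about 25 mm higher than the reported TCP, or else shifted sideways. I'll use the top view to tell which.

Run:
```python
from h import *
p=imaging.capture("top"); s=r.sense(); P=np.array(s["tcp_pos"]);R=np.array(s["ee_rot"])
o=np.array([310,100]);im=cv2.resize(p["frame"][100:200,310:450],None,fx=5,fy=5,interpolation=cv2.INTER_CUBIC)
for w,c in ((.033,(0,0,255)),(.048,(255,0,0))):
  for sg in(1,-1):
    for up in (0,.025):
      u=(proj(p,P+R@[0,sg*w,-up])-o)*5; cv2.circle(im,(int(u[0]),int(u[1])),3,c,-1)
for h in(.05,.07,.1,.15):
    u=(proj(p,P+R@[0,0,-h])-o)*5; cv2.circle(im,(int(u[0]),int(u[1])),3,(0,255,255),-1)
cv2.imwrite("pics/t2.png",im)
```

```text
(no output)
```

View pics/t2.png

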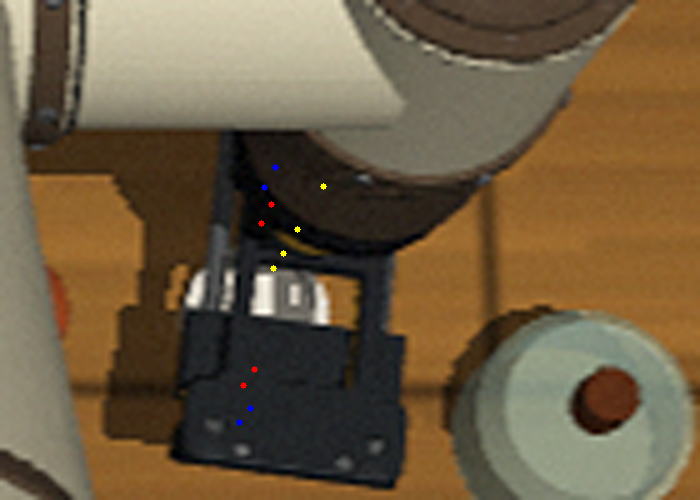

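Run:
```python
from h import *
p=imaging.capture("top"); s=r.sense(); P=np.array(s["tcp_pos"]);R=np.array(s["ee_rot"])
q=imaging.capture("side")
for h in (.07,.095,.12):
  for sx in(1,-1):
    for y in (.095,-.095):
      X=P+R@[sx*.0375,y,-h]; print(h,sx,y,np.round((proj(p,X)-[310,100])*5),np.round((proj(q,X)-[180,80])*3))
```

```text
0.07 1 0.095 [360. 520.] [507. 177.]
0.07 1 -0.095 [408.  23.] [311.  65.]
0.07 -1 0.095 [153. 493.] [431. 227.]
0.07 -1 -0.095 [209.  -3.] [236. 106.]
0.095 1 0.095 [375. 507.] [511. 146.]
0.095 1 -0.095 [423.  -2.] [311.  35.]
0.095 -1 0.095 [162. 479.] [433. 196.]
0.095 -1 -0.095 [219. -29.] [234.  76.]
0.12 1 0.095 [390. 493.] [515. 114.]
0.12 1 -0.095 [439. -29.] [311.   4.]
0.12 -1 0.095 [172. 464.] [435. 163.]
0.12 -1 -0.095 [229. -56.] [232.  44.]
```

Call:
apply_moves([
  [[0,0.002,0.004],0],
  [[0,0,0.004],0],
  [[0,0,0.004],0],
  [[0,0,0.003],0],
  [[0,0,0],0],
], hand=0.074)

```text
time_s: 6.0
tcp_pos: [0.6565, -0.1604, 0.0027]
ee_rot: [[-0.13, -0.992, -0.002], [-0.992, 0.13, 0.0], [0.0, 0.002, -1.0]]
wrist_force: [0.0, 0.4, -0.5]
gripper_width: 0.847
gripper_force: 0.0
```

Run:
```python
from h import *
plan((.6574,-.1607,.003))
p=imaging.capture("side"); s=r.sense(); P=np.array(s["tcp_pos"]);R=np.array(s["ee_rot"])
im=cv2.resize(p["frame"][100:170,250:350],None,fx=6,fy=6,interpolation=cv2.INTER_CUBIC)
for w,c in ((.037,(0,0,255)),(.052,(255,0,0))):
  for sg in(1,-1):
    for up in (0,.01,.02,.03):
      u=(proj(p,P+R@[0,sg*w,-up])-[250,100])*6; cv2.circle(im,(int(u[0]),int(u[1])),3,c,-1)
cv2.imwrite("pics/s3.png",im)
```

```text
t 6.0 pos [ 0.6565 -0.1604  0.0027] yaw x -97.45 tilt [-2.2e-03  2.0e-04 -1.0e+00] w 73.7 F [ 0.   0.4 -0.5] gf 0.0
to (0.6574, -0.1607, 0.003) tool shift mm [ 0.2 -0.9 -0.3] per row max 1
```

View pics/s3.png

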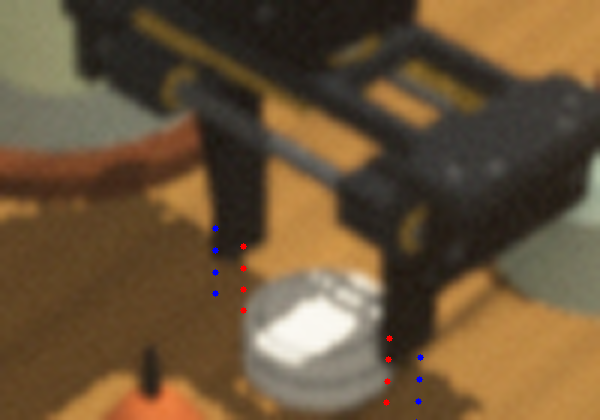

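The visible fingertips are still about 22 mm above the mat while the reported z is 3 mm. I'll step down in small increments and watch the force.

Call:
apply_moves([
  [[0,0,0.0015],0],
  [[0,0,0],0],
  [[0,0,0.0015],0],
  [[0,0,0],0],
])

```text
time_s: 6.38
tcp_pos: [0.6573, -0.1604, 0.0009]
ee_rot: [[-0.13, -0.992, -0.0], [-0.992, 0.13, 0.0], [-0.0, 0.0, -1.0]]
wrist_force: [-1.1, -0.2, -1.3]
gripper_width: 0.854
gripper_force: 0.0
```

Call:
apply_moves([
  [[0,0,0.0015],0],
  [[0,0,0],0],
  [[0,0,0],0],
])

```text
time_s: 6.63
tcp_pos: [0.6572, -0.1604, -0.0005]
ee_rot: [[-0.13, -0.992, -0.0], [-0.992, 0.13, 0.0], [-0.0, 0.0, -1.0]]
wrist_force: [-0.1, 0.2, -0.2]
gripper_width: 0.851
gripper_force: 0.0
```

Call:
apply_moves([
  [[0,0,0.002],0],
  [[0,0,0],0],
  [[0,0,0.002],0],
  [[0,0,0],0],
  [[0,0,0],0],
])

```text
time_s: 7.05
tcp_pos: [0.6572, -0.1604, -0.0046]
ee_rot: [[-0.13, -0.992, -0.0], [-0.992, 0.13, 0.0], [0.0, 0.0, -1.0]]
wrist_force: [0.1, 0.5, 0.2]
gripper_width: 0.85
gripper_force: 0.0
```

Call:
apply_moves([
  [[0,0,0.002],0],
  [[0,0,0],0],
  [[0,0,0.002],0],
  [[0,0,0],0],
  [[0,0,0],0],
])

```text
time_s: 7.47
tcp_pos: [0.6572, -0.1604, -0.0086]
ee_rot: [[-0.13, -0.992, -0.0], [-0.992, 0.13, 0.0], [0.0, 0.0, -1.0]]
wrist_force: [-0.7, 0.3, 0.2]
gripper_width: 0.852
gripper_force: 0.0
```

Run:
```python
from h import *
plan((.6574,-.1607,.003))
p=imaging.capture("side"); s=r.sense(); P=np.array(s["tcp_pos"]);R=np.array(s["ee_rot"])
im=cv2.resize(p["frame"][100:170,250:350],None,fx=6,fy=6,interpolation=cv2.INTER_CUBIC)
for w,c in ((.037,(0,0,255)),(.052,(255,0,0))):
  for sg in(1,-1):
    for up in (0,.01,.02,.03):
      u=(proj(p,P+R@[0,sg*w,-up])-[250,100])*6; cv2.circle(im,(int(u[0]),int(u[1])),2,c,-1)
cv2.imwrite("pics/s4.png",im)
```

```text
t 7.47 pos [ 0.6572 -0.1604 -0.0086] yaw x -97.44 tilt [-4.e-04  0.e+00 -1.e+00] w 74.1 F [-0.7  0.3  0.2] gf 0.0
to (0.6574, -0.1607, 0.003) tool shift mm [  0.2  -0.2 -11.6] per row max 1
```

View pics/s4.png

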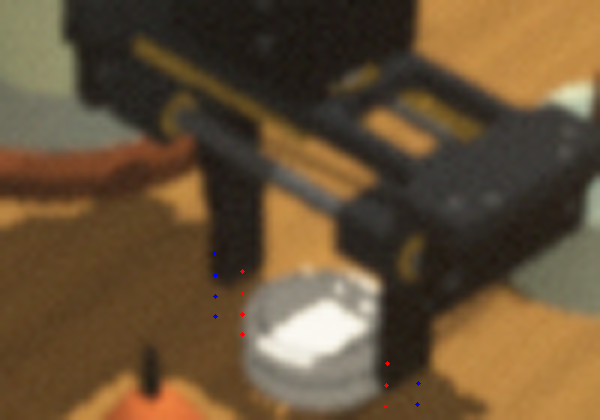

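Call:
apply_moves([
  [[0,0,0.002],0],
  [[0,0,0],0],
  [[0,0,0.002],0],
  [[0,0,0],0],
  [[0,0,0],0],
])

```text
time_s: 7.93
tcp_pos: [0.6572, -0.1604, -0.0127]
ee_rot: [[-0.129, -0.992, -0.0], [-0.992, 0.129, 0.0], [0.0, 0.0, -1.0]]
wrist_force: [-0.6, 0.3, -0.0]
gripper_width: 0.854
gripper_force: 0.0
```

Call:
apply_moves([
  [[0,0,0.002],0],
  [[0,0,0],0],
  [[0,0,0.001],0],
  [[0,0,0],0],
  [[0,0,0],0],
])

```text
time_s: 8.35
tcp_pos: [0.6573, -0.1604, -0.0155]
ee_rot: [[-0.129, -0.992, -0.0], [-0.992, 0.129, -0.0], [0.0, 0.0, -1.0]]
wrist_force: [0.7, 0.2, 0.8]
gripper_width: 0.846
gripper_force: 0.0
```

Call:
apply_moves([
  [[0,0,0],0],
  [[0,0,0],0],
  [[0,0,0],0],
  [[0,0,0],0],
  [[0,0,0],0],
], hand=0.0)

```text
time_s: 8.77
tcp_pos: [0.6574, -0.1604, -0.0154]
ee_rot: [[-0.129, -0.992, 0.0], [-0.992, 0.129, -0.0], [-0.0, -0.0, -1.0]]
wrist_force: [0.4, 0.8, 0.6]
gripper_width: 0.631
gripper_force: 30.0
```

Call:
apply_moves([
  [[0,0,0],0],
  [[0,0,0],0],
  [[0,0,0],0],
])

```text
time_s: 9.02
tcp_pos: [0.6574, -0.1604, -0.0154]
ee_rot: [[-0.13, -0.992, 0.0], [-0.992, 0.13, 0.0], [-0.0, -0.0, -1.0]]
wrist_force: [-0.3, 0.3, 0.3]
gripper_width: 0.631
gripper_force: 30.0
```

Grip confirmed: width 55 mm, 30 N. Next I lift and carry.

Call:
apply_moves([
  [[0,0,-0.008],0],
  [[0,0,-0.018],0],
  [[0,0,-0.025],0],
  [[0,0,-0.025],0],
  [[0,0,-0.014],0],
])

```text
time_s: 9.43
tcp_pos: [0.6589, -0.1607, 0.0784]
ee_rot: [[-0.129, -0.992, 0.005], [-0.992, 0.129, -0.001], [0.0, -0.005, -1.0]]
wrist_force: [0.1, 0.1, -0.3]
gripper_width: 0.634
gripper_force: 30.0
```

Run:
```python
from h import *
plan((.4750,.0083,.075),(.4750,.0083,-.0145))
```

```text
t 9.43 pos [ 0.6589 -0.1607  0.0784] yaw x -97.4 tilt [ 0.0046 -0.001  -1.    ] w 55.1 F [ 0.1  0.1 -0.3] gf 30.0
to (0.475, 0.0083, 0.075) tool shift mm [-144.   204.1    2.4] per row max 6
to (0.475, 0.0083, -0.0145) tool shift mm [-0.   0.4 89.5] per row max 3
```

Call:
apply_moves([
  [[-0.008,0.011,0],0],
  [[-0.016,0.022,0],0],
  [[-0.02,0.028,0],0],
  [[-0.02,0.028,0],0],
  [[-0.02,0.028,0],0],
])

```text
time_s: 9.85
tcp_pos: [0.5509, -0.0614, 0.0749]
ee_rot: [[-0.13, -0.991, 0.0], [-0.991, 0.13, 0.0], [-0.0, -0.0, -1.0]]
wrist_force: [0.8, 1.3, -0.2]
gripper_width: 0.634
gripper_force: 30.0
```

Call:
apply_moves([
  [[-0.02,0.028,0],0],
  [[-0.02,0.028,0],0],
  [[-0.014,0.02,0],0],
  [[-0.006,0.009,0],0],
  [[0,0,0],0],
])

```text
time_s: 10.27
tcp_pos: [0.4743, 0.0095, 0.0753]
ee_rot: [[-0.127, -0.992, 0.0], [-0.992, 0.127, 0.0], [-0.0, -0.0, -1.0]]
wrist_force: [-0.2, 0.6, -0.9]
gripper_width: 0.635
gripper_force: 30.0
```

Call:
apply_moves([
  [[0,0,0.015],0],
  [[0,0,0.02],0],
  [[0,0,0.02],0],
  [[0,0,0.01],0],
  [[0,0,0],0],
])

```text
time_s: 10.68
tcp_pos: [0.4751, 0.0075, 0.0076]
ee_rot: [[-0.131, -0.991, -0.004], [-0.991, 0.131, -0.001], [0.002, 0.004, -1.0]]
wrist_force: [-0.0, 0.1, -1.2]
gripper_width: 0.633
gripper_force: 30.0
```

Call:
apply_moves([
  [[0,0,0],0],
  [[0,0,0],0],
  [[0,0,0],0],
])

```text
time_s: 10.93
tcp_pos: [0.4769, 0.0086, 0.0105]
ee_rot: [[-0.13, -0.992, 0.002], [-0.992, 0.13, 0.001], [-0.001, -0.002, -1.0]]
wrist_force: [-0.4, -0.5, -0.3]
gripper_width: 0.629
gripper_force: 30.0
```

Run:
```python
from h import *
plan((.4750,.0083,-.0145))
for n in("side","top"):
    p=imaging.capture(n); z=r.sense()["tcp_pos"][2]+.0154
    print(n,locate(p,"wide_tin",z,(.475,.008)))
```

```text
t 10.93 pos [0.4769 0.0086 0.0105] yaw x -97.45 tilt [ 2.3e-03  6.0e-04 -1.0e+00] w 54.8 F [-0.4 -0.5 -0.3] gf 30.0
to (0.475, 0.0083, -0.0145) tool shift mm [ 0.6  1.9 25. ] per row max 1
side (array([0.4802, 0.0132]), 0.98, 0.69)
top None
```

Call:
apply_moves([
  [[0,0.0015,0.008],0],
  [[0,0,0.008],0],
  [[0,0,0.004],0],
  [[0,0,0],0],
  [[0,0,0.002],0],
])

```text
time_s: 11.55
tcp_pos: [0.4741, 0.0087, -0.0129]
ee_rot: [[-0.129, -0.992, -0.001], [-0.992, 0.129, -0.0], [0.0, 0.001, -1.0]]
wrist_force: [-0.5, 0.1, -0.1]
gripper_width: 0.631
gripper_force: 30.0
```

Call:
apply_moves([
  [[0,0,0.001],0],
  [[0,0,0.001],0],
  [[0,0,0],0],
  [[0,0,0],0],
  [[0,0,0],0],
])

```text
time_s: 11.97
tcp_pos: [0.4743, 0.0088, -0.0143]
ee_rot: [[-0.129, -0.992, 0.0], [-0.992, 0.129, 0.0], [-0.0, -0.0, -1.0]]
wrist_force: [0.7, -0.8, -0.7]
gripper_width: 0.632
gripper_force: 30.0
```

Run:
```python
from h import *
plan((.4750,.0083,-.0150))
```

```text
t 11.97 pos [ 0.4743  0.0088 -0.0143] yaw x -97.44 tilt [ 4.e-04  1.e-04 -1.e+00] w 55.0 F [ 0.7 -0.8 -0.7] gf 30.0
to (0.475, 0.0083, -0.015) tool shift mm [ 0.4 -0.7  0.7] per row max 1
```

Call:
apply_moves([
  [[0,0,0.0008],0],
  [[0,0,0],0],
  [[0,0,0],0],
])

```text
time_s: 12.22
tcp_pos: [0.4742, 0.0087, -0.0152]
ee_rot: [[-0.13, -0.992, -0.0], [-0.992, 0.13, 0.0], [-0.0, 0.0, -1.0]]
wrist_force: [-0.2, 0.5, -0.6]
gripper_width: 0.63
gripper_force: 30.0
```

Call:
apply_moves([
  [[0,0,0],0],
  [[0,0,0],0],
  [[0,0,0],0],
  [[0,0,0],0],
  [[0,0,0],0],
], hand=0.08)

```text
time_s: 12.63
tcp_pos: [0.4742, 0.0087, -0.0152]
ee_rot: [[-0.129, -0.992, 0.0], [-0.992, 0.129, 0.0], [-0.0, -0.0, -1.0]]
wrist_force: [0.4, 0.0, 0.4]
gripper_width: 0.888
gripper_force: 0.0
```

Call:
apply_moves([
  [[0,0,-0.01],0],
  [[0,0,-0.02],0],
  [[0,0,-0.025],0],
  [[0,0,-0.025],0],
  [[0,0,-0.02],0],
])

```text
time_s: 13.05
tcp_pos: [0.4746, 0.0088, 0.0865]
ee_rot: [[-0.129, -0.992, 0.001], [-0.992, 0.129, 0.0], [-0.0, -0.001, -1.0]]
wrist_force: [0.7, 0.2, 0.4]
gripper_width: 0.919
gripper_force: 0.0
```

Run:
```python
from h import *
plan((.6610,.1808,.085),(.6610,.1808,-.015))
```

```text
t 13.05 pos [0.4746 0.0088 0.0865] yaw x -97.42 tilt [ 1.4e-03  2.0e-04 -1.0e+00] w 79.9 F [0.7 0.2 0.4] gf 0.0
to (0.661, 0.1808, 0.085) tool shift mm [-194.7 -162.6    1.8] per row max 7
to (0.661, 0.1808, -0.015) tool shift mm [  0.    0.1 100. ] per row max 3
```

Call:
apply_moves([
  [[-0.01,-0.008,0],0],
  [[-0.02,-0.017,0],0],
  [[-0.027,-0.0225,0],0],
  [[-0.027,-0.0225,0],0],
  [[-0.027,-0.0225,0],0],
], hand=0.055)

```text
time_s: 13.47
tcp_pos: [0.5812, 0.108, 0.0842]
ee_rot: [[-0.13, -0.992, -0.0], [-0.992, 0.13, -0.0], [0.0, 0.0, -1.0]]
wrist_force: [1.9, 0.3, -0.4]
gripper_width: 0.665
gripper_force: 0.0
```

Call:
apply_moves([
  [[-0.027,-0.0225,0],0],
  [[-0.027,-0.0225,0],0],
  [[-0.02,-0.017,0],0],
  [[-0.01,-0.008,0],0],
  [[0,0,0],0],
])

```text
time_s: 13.88
tcp_pos: [0.6622, 0.1834, 0.0826]
ee_rot: [[-0.128, -0.992, -0.0], [-0.992, 0.128, -0.0], [0.0, 0.0, -1.0]]
wrist_force: [1.0, -0.1, 0.2]
gripper_width: 0.631
gripper_force: 0.0
```

Call:
apply_moves([
  [[0,0,0.015],0],
  [[0,0,0.025],0],
  [[0,0,0.025],0],
  [[0,0,0.015],0],
  [[0,0,0],0],
])

```text
time_s: 14.3
tcp_pos: [0.6566, 0.1791, -0.0003]
ee_rot: [[-0.131, -0.991, -0.009], [-0.991, 0.131, -0.004], [0.005, 0.009, -1.0]]
wrist_force: [-0.1, 0.7, 0.3]
gripper_width: 0.63
gripper_force: 0.0
```

Call:
apply_moves([
  [[0,0,0],0],
  [[0,0,0],0],
  [[0,0,0],0],
])

```text
time_s: 14.55
tcp_pos: [0.6616, 0.1814, 0.0066]
ee_rot: [[-0.129, -0.992, 0.003], [-0.992, 0.129, 0.001], [-0.002, -0.003, -1.0]]
wrist_force: [-0.2, -0.4, 0.6]
gripper_width: 0.63
gripper_force: 0.0
```

Run:
```python
from h import *
plan((.6610,.1808,-.015))
p=imaging.capture("side"); s=r.sense(); P=np.array(s["tcp_pos"]);R=np.array(s["ee_rot"])
im=p["frame"].copy()[150:360,100:400]; im=cv2.resize(im,None,fx=2.6,fy=2.6,interpolation=cv2.INTER_CUBIC)
for w,c in ((.0275,(0,0,255)),(.0425,(255,0,0))):
  for sg in(1,-1):
    for up in (0,.01,.02,.03):
      u=(proj(p,P+R@[0,sg*w,-up])-[100,150])*2.6; cv2.circle(im,(int(u[0]),int(u[1])),1,c,-1)
cv2.imwrite("pics/s5.png",im)
print(locate(p,"wide_tin",0,(.475,.008)))
p=imaging.capture("top"); print(locate(p,"wide_tin",0,(.475,.008)),locate(p,"anvil"),locate(p,"movement"))
```

```text
t 14.55 pos [0.6616 0.1814 0.0066] yaw x -97.43 tilt [ 0.0028  0.0011 -1.    ] w 54.9 F [-0.2 -0.4  0.6] gf 0.0
to (0.661, 0.1808, -0.015) tool shift mm [ 0.7  0.6 21.6] per row max 1
(array([0.474 , 0.0078]), 0.79, 0.88)
(array([0.473 , 0.0092]), 0.56, 0.98) (array([0.4885, 0.1179]), 0.7, 0.93) (array([ 0.4601, -0.1004]), 0.75, 0.97)
```

View pics/s5.png

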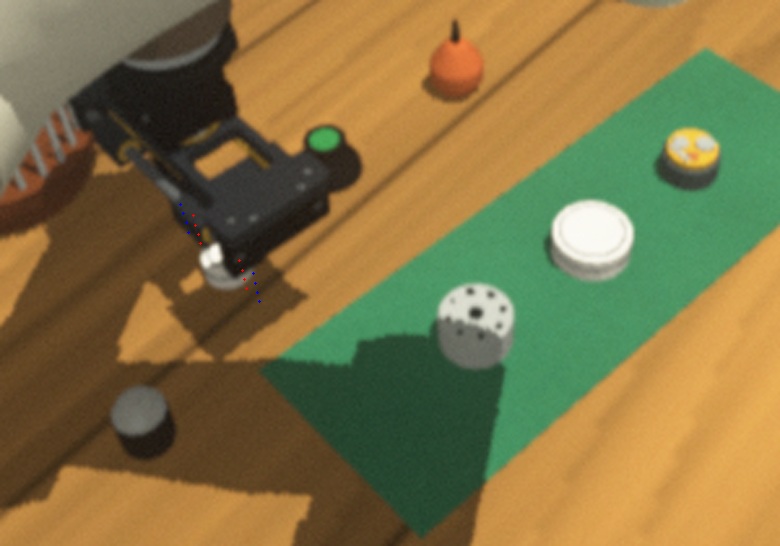

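The wide tin sits within about 1.5 mm of the midpoint. The small tin is between the fingers (crop 225,265), so I continue down and grip it.

Call:
apply_moves([
  [[0.0005,0.0005,0.008],0],
  [[0,0,0.007],0],
  [[0,0,0.004],0],
  [[0,0,0.001],0],
  [[0,0,0],0],
])

```text
time_s: 15.27
tcp_pos: [0.6595, 0.1803, -0.0164]
ee_rot: [[-0.13, -0.992, -0.002], [-0.992, 0.13, -0.001], [0.001, 0.002, -1.0]]
wrist_force: [-0.4, 0.1, -0.3]
gripper_width: 0.633
gripper_force: 0.0
```

Call:
apply_moves([
  [[0,0,0],0],
  [[0,0,0],0],
  [[0,0,0],0],
  [[0,0,0],0],
  [[0,0,0],0],
], hand=0.0)

```text
time_s: 15.68
tcp_pos: [0.6602, 0.1807, -0.0149]
ee_rot: [[-0.129, -0.992, 0.001], [-0.992, 0.129, 0.0], [-0.0, -0.001, -1.0]]
wrist_force: [0.2, 0.5, 0.3]
gripper_width: 0.375
gripper_force: 30.0
```

Call:
apply_moves([
  [[0,0,0],0],
  [[0,0,0],0],
  [[0,0,0],0],
])

```text
time_s: 15.93
tcp_pos: [0.6602, 0.1807, -0.0149]
ee_rot: [[-0.129, -0.992, 0.001], [-0.992, 0.129, 0.0], [-0.0, -0.0, -1.0]]
wrist_force: [-0.3, -0.1, 1.6]
gripper_width: 0.37
gripper_force: 30.0
```

Call:
apply_moves([
  [[0,0,-0.008],0],
  [[0,0,-0.018],0],
  [[0,0,-0.025],0],
  [[0,0,-0.025],0],
  [[0,0,-0.014],0],
])

```text
time_s: 16.35
tcp_pos: [0.6614, 0.181, 0.0785]
ee_rot: [[-0.129, -0.992, 0.004], [-0.992, 0.129, 0.001], [-0.002, -0.004, -1.0]]
wrist_force: [0.7, 0.3, 0.4]
gripper_width: 0.373
gripper_force: 30.0
```

Call:
apply_moves([
  [[0.01,0.008,0],0],
  [[0.02,0.017,0],0],
  [[0.027,0.0225,0],0],
  [[0.027,0.0225,0],0],
  [[0.027,0.0225,0],0],
])

```text
time_s: 16.77
tcp_pos: [0.5526, 0.0816, 0.075]
ee_rot: [[-0.129, -0.992, 0.0], [-0.992, 0.129, 0.0], [-0.0, -0.0, -1.0]]
wrist_force: [0.0, -0.1, -0.5]
gripper_width: 0.377
gripper_force: 30.0
```

Call:
apply_moves([
  [[0.027,0.0225,0],0],
  [[0.027,0.0225,0],0],
  [[0.02,0.017,0],0],
  [[0.009,0.0075,0],0],
  [[0,0,0],0],
])

```text
time_s: 17.18
tcp_pos: [0.4722, 0.0077, 0.0753]
ee_rot: [[-0.131, -0.991, -0.001], [-0.991, 0.131, 0.0], [0.0, 0.001, -1.0]]
wrist_force: [0.8, 1.2, -0.5]
gripper_width: 0.372
gripper_force: 30.0
```

Call:
apply_moves([
  [[0,0,0.005],0],
  [[0,0,0.01],0],
  [[0,0,0.01],0],
  [[0,0,0],0],
  [[0,0,0],0],
])

```text
time_s: 17.6
tcp_pos: [0.4751, 0.0099, 0.0492]
ee_rot: [[-0.128, -0.992, -0.001], [-0.992, 0.128, -0.001], [0.001, 0.001, -1.0]]
wrist_force: [0.3, -0.1, -0.2]
gripper_width: 0.374
gripper_force: 30.0
```

Run:
```python
from h import *
plan((.4740,.0086,.0075))
p=imaging.capture("side");z=r.sense()["tcp_pos"][2]+.0149
print(locate(p,"small_tin",z,(.474,.0086)),locate(p,"wide_tin",0,(.475,.008)))
plan((.4740,.0086,.0075))
```

```text
t 17.6 pos [0.4751 0.0099 0.0492] yaw x -97.38 tilt [-7.e-04 -5.e-04 -1.e+00] w 32.5 F [ 0.3 -0.1 -0.2] gf 30.0
to (0.474, 0.0086, 0.0075) tool shift mm [ 1.4  0.9 41.7] per row max 2
(array([0.4788, 0.0113]), 0.59, 0.6) (array([0.4735, 0.007 ]), 0.87, 0.85)
t 17.75 pos [0.4752 0.0098 0.0501] yaw x -97.4 tilt [ 1.1e-03  2.0e-04 -1.0e+00] w 32.8 F [ 0.7 -0.2 -0.8] gf 30.0
to (0.474, 0.0086, 0.0075) tool shift mm [ 1.3  1.1 42.6] per row max 2
```

Call:
apply_moves([
  [[0.0013,0.001,0.012],0],
  [[0,0,0.015],0],
  [[0,0,0.008],0],
  [[0,0,0.003],0],
  [[0,0,0],0],
])

```text
time_s: 18.17
tcp_pos: [0.473, 0.008, 0.0114]
ee_rot: [[-0.129, -0.992, -0.001], [-0.992, 0.129, -0.0], [0.001, 0.001, -1.0]]
wrist_force: [-0.1, -1.3, -0.5]
gripper_width: 0.371
gripper_force: 30.0
```

Call:
apply_moves([
  [[0,0,0.001],0],
  [[0,0,0.001],0],
  [[0,0,0.001],0],
  [[0,0,0],0],
  [[0,0,0],0],
])

```text
time_s: 18.58
tcp_pos: [0.4733, 0.0081, 0.009]
ee_rot: [[-0.129, -0.992, 0.0], [-0.992, 0.129, 0.0], [-0.0, -0.0, -1.0]]
wrist_force: [0.1, -0.5, -0.2]
gripper_width: 0.376
gripper_force: 30.0
```

Run:
```python
from h import *
plan((.4740,.0086,.0073))
```

```text
t 18.58 pos [0.4733 0.0081 0.009 ] yaw x -97.44 tilt [ 5.e-04  2.e-04 -1.e+00] w 32.7 F [ 0.1 -0.5 -0.2] gf 30.0
to (0.474, 0.0086, 0.0073) tool shift mm [-0.6 -0.7  1.7] per row max 1
```

Then a final 1.7 mm down with a small centring correction, followed by release and retreat.

Call:
apply_moves([
  [[-0.0005,-0.0006,0.0008],0],
  [[0,0,0.0007],0],
  [[0,0,0],0],
  [[0,0,0],0],
])

```text
time_s: 18.92
tcp_pos: [0.4737, 0.0085, 0.0072]
ee_rot: [[-0.13, -0.992, -0.0], [-0.992, 0.13, -0.0], [0.0, 0.0, -1.0]]
wrist_force: [0.5, 0.2, -0.0]
gripper_width: 0.37
gripper_force: 30.0
```

Call:
apply_moves([
  [[0,0,0],0],
  [[0,0,0],0],
  [[0,0,0],0],
  [[0,0,0],0],
  [[0,0,0],0],
], hand=0.06)

```text
time_s: 19.33
tcp_pos: [0.4738, 0.0085, 0.0073]
ee_rot: [[-0.129, -0.992, 0.0], [-0.992, 0.129, 0.0], [-0.0, -0.0, -1.0]]
wrist_force: [0.6, -0.2, -0.2]
gripper_width: 0.643
gripper_force: 0.0
```

Call:
apply_moves([
  [[0,0,-0.01],0],
  [[0,0,-0.02],0],
  [[0,0,-0.025],0],
  [[0,0,-0.02],0],
  [[0,0,-0.01],0],
])

```text
time_s: 19.75
tcp_pos: [0.4752, 0.0088, 0.0949]
ee_rot: [[-0.129, -0.992, 0.004], [-0.992, 0.129, 0.001], [-0.002, -0.004, -1.0]]
wrist_force: [-0.1, 0.5, -0.1]
gripper_width: 0.693
gripper_force: 0.0
```

Run:
```python
from h import *
plan((.6018,.3015,.09),(.6018,.3015,-.013))
```

```text
t 19.75 pos [0.4752 0.0088 0.0949] yaw x -97.41 tilt [ 0.0043  0.001  -1.    ] w 60.3 F [-0.1  0.5 -0.1] gf 0.0
to (0.6018, 0.3015, 0.09) tool shift mm [-306.5  -87.8    5.7] per row max 8
to (0.6018, 0.3015, -0.013) tool shift mm [  0.2   0.4 103. ] per row max 3
```

Call:
apply_moves([
  [[-0.014,-0.004,0],0],
  [[-0.028,-0.008,0],0],
  [[-0.036,-0.0105,0],0],
  [[-0.036,-0.0105,0],0],
  [[-0.036,-0.0105,0],0],
])

```text
time_s: 20.17
tcp_pos: [0.5365, 0.1535, 0.0915]
ee_rot: [[-0.13, -0.992, -0.001], [-0.992, 0.13, -0.0], [0.0, 0.001, -1.0]]
wrist_force: [1.0, -0.2, 0.6]
gripper_width: 0.691
gripper_force: 0.0
```

Call:
apply_moves([
  [[-0.036,-0.0105,0],0],
  [[-0.036,-0.0105,0],0],
  [[-0.036,-0.0105,0],0],
  [[-0.03,-0.0085,0],0],
  [[-0.019,-0.0055,0],0],
])

```text
time_s: 20.58
tcp_pos: [0.6023, 0.3051, 0.0904]
ee_rot: [[-0.127, -0.992, -0.0], [-0.992, 0.127, -0.0], [0.0, 0.0, -1.0]]
wrist_force: [0.2, -0.5, 0.3]
gripper_width: 0.691
gripper_force: 0.0
```

Call:
apply_moves([
  [[0,0,0.005],0],
  [[0,0,0.015],0],
  [[0,0,0.015],0],
  [[0,0,0.005],0],
  [[0,0,0],0],
])

```text
time_s: 21.0
tcp_pos: [0.6001, 0.3004, 0.0494]
ee_rot: [[-0.13, -0.992, -0.004], [-0.992, 0.13, -0.003], [0.004, 0.004, -1.0]]
wrist_force: [-0.3, -0.6, -1.1]
gripper_width: 0.689
gripper_force: 0.0
```

Call:
apply_moves([
  [[0,0,0],0],
  [[0,0,0],0],
])

```text
time_s: 21.17
tcp_pos: [0.6023, 0.3016, 0.053]
ee_rot: [[-0.129, -0.992, 0.001], [-0.992, 0.129, 0.001], [-0.001, -0.001, -1.0]]
wrist_force: [-0.2, 1.0, -0.6]
gripper_width: 0.69
gripper_force: 0.0
```

Run:
```python
from h import *
plan((.6018,.3015,-.013))
for n in ("side","top"):
    p=imaging.capture(n)
    print(n,"small",locate(p,"small_tin",.022),"wide",locate(p,"wide_tin",0,(.474,.008)),"pot",locate(p,"oil_pot"))
```

```text
t 21.17 pos [0.6023 0.3016 0.053 ] yaw x -97.44 tilt [ 1.2e-03  6.0e-04 -1.0e+00] w 60.0 F [-0.2  1.  -0.6] gf 0.0
to (0.6018, 0.3015, -0.013) tool shift mm [ 0.2  0.5 66. ] per row max 2
side small (array([0.473 , 0.0077]), 0.59, 0.85) wide (array([0.4676, 0.0149]), 0.96, 0.5) pot (array([0.594 , 0.3024]), 0.86, 0.56)
top small (array([0.4718, 0.0082]), 0.62, 0.9) wide (array([0.4707, 0.009 ]), 0.88, 0.56) pot (array([0.602 , 0.3001]), 0.52, 0.87)
```

Call:
apply_moves([
  [[0,0.0005,0.012],0],
  [[0,0,0.02],0],
  [[0,0,0.02],0],
  [[0,0,0.01],0],
  [[0,0,0.003],0],
])

```text
time_s: 21.98
tcp_pos: [0.5996, 0.3002, -0.0159]
ee_rot: [[-0.13, -0.992, -0.004], [-0.992, 0.13, -0.003], [0.004, 0.004, -1.0]]
wrist_force: [0.7, -0.4, -0.3]
gripper_width: 0.69
gripper_force: 0.0
```

Call:
apply_moves([
  [[0,0,0],0],
  [[0,0,0],0],
  [[0,0,0],0],
])

```text
time_s: 22.23
tcp_pos: [0.6021, 0.302, -0.0115]
ee_rot: [[-0.129, -0.992, 0.002], [-0.992, 0.129, 0.001], [-0.002, -0.002, -1.0]]
wrist_force: [-0.3, -0.3, -0.1]
gripper_width: 0.688
gripper_force: 0.0
```

Call:
apply_moves([
  [[0,0,0],0],
  [[0,0,0],0],
  [[0,0,0],0],
  [[0,0,0],0],
  [[0,0,0],0],
], hand=0.0)

```text
time_s: 22.65
tcp_pos: [0.6014, 0.3015, -0.0125]
ee_rot: [[-0.129, -0.992, 0.0], [-0.992, 0.129, 0.0], [-0.0, -0.0, -1.0]]
wrist_force: [-0.3, 0.6, 0.3]
gripper_width: 0.396
gripper_force: 0.3
```

Call:
apply_moves([
  [[0,0,0],0],
  [[0,0,0],0],
  [[0,0,0],0],
])

```text
time_s: 22.9
tcp_pos: [0.6014, 0.3015, -0.0125]
ee_rot: [[-0.129, -0.992, 0.0], [-0.992, 0.129, 0.0], [-0.0, -0.0, -1.0]]
wrist_force: [-0.6, 0.0, 1.0]
gripper_width: 0.368
gripper_force: 30.0
```

Run:
```python
from h import *
plan((.4977,.1840,-.013))
```

```text
t 22.9 pos [ 0.6014  0.3015 -0.0125] yaw x -97.43 tilt [ 3.e-04  1.e-04 -1.e+00] w 32.0 F [-0.6  0.   1. ] gf 30.0
to (0.4977, 0.184, -0.013) tool shift mm [130.   87.6   0.4] per row max 4
```

Call:
apply_moves([
  [[0,0,-0.008],0],
  [[0,0,-0.015],0],
  [[0,0,-0.015],0],
  [[0,0,-0.01],0],
  [[0,0,-0.002],0],
])

```text
time_s: 23.32
tcp_pos: [0.6025, 0.3023, 0.0399]
ee_rot: [[-0.129, -0.992, 0.004], [-0.992, 0.129, 0.002], [-0.003, -0.003, -1.0]]
wrist_force: [0.6, 0.7, -0.6]
gripper_width: 0.37
gripper_force: 30.0
```

Call:
apply_moves([
  [[0.01,0.0066,0],0],
  [[0.02,0.0134,0],0],
  [[0.025,0.017,0],0],
  [[0.025,0.017,0],0],
  [[0.025,0.017,0],0],
])

```text
time_s: 23.73
tcp_pos: [0.5157, 0.2053, 0.0366]
ee_rot: [[-0.13, -0.992, -0.001], [-0.992, 0.13, -0.001], [0.001, 0.001, -1.0]]
wrist_force: [0.1, 0.1, -0.6]
gripper_width: 0.37
gripper_force: 30.0
```

Call:
apply_moves([
  [[0.018,0.012,0],0],
  [[0.007,0.0046,0],0],
  [[0,0,0],0],
  [[0,0,0],0],
  [[0,0,0],0],
])

```text
time_s: 24.15
tcp_pos: [0.4989, 0.185, 0.0374]
ee_rot: [[-0.129, -0.992, 0.001], [-0.992, 0.129, 0.001], [-0.001, -0.001, -1.0]]
wrist_force: [-0.3, -0.2, -0.5]
gripper_width: 0.366
gripper_force: 30.0
```

Run:
```python
from h import *
plan((.4978,.1838,-.012))
```

```text
t 24.15 pos [0.4989 0.185  0.0374] yaw x -97.4 tilt [ 1.5e-03  8.0e-04 -1.0e+00] w 31.8 F [-0.3 -0.2 -0.5] gf 30.0
to (0.4978, 0.1838, -0.012) tool shift mm [ 1.4  1.  49.4] per row max 2
```

Call:
apply_moves([
  [[0.001,0.0005,0.01],0],
  [[0,0,0.015],0],
  [[0,0,0.012],0],
  [[0,0,0.006],0],
  [[0,0,0.003],0],
])

```text
time_s: 24.57
tcp_pos: [0.4965, 0.1829, -0.0105]
ee_rot: [[-0.129, -0.992, -0.002], [-0.992, 0.129, -0.002], [0.002, 0.002, -1.0]]
wrist_force: [-0.4, 0.2, -1.4]
gripper_width: 0.366
gripper_force: 30.0
```

Call:
apply_moves([
  [[0,0,0.001],0],
  [[0,0,0.001],0],
  [[0,0,0],0],
  [[0,0,0],0],
  [[0,0,0],0],
])

```text
time_s: 24.98
tcp_pos: [0.4973, 0.1832, -0.0102]
ee_rot: [[-0.129, -0.992, 0.001], [-0.992, 0.129, 0.001], [-0.001, -0.001, -1.0]]
wrist_force: [0.3, 0.4, -1.2]
gripper_width: 0.37
gripper_force: 30.0
```

Run:
```python
from h import *
plan((.4978,.1838,-.0123))
```

```text
t 24.98 pos [ 0.4973  0.1832 -0.0102] yaw x -97.44 tilt [ 1.e-03  7.e-04 -1.e+00] w 32.2 F [ 0.3  0.4 -1.2] gf 30.0
to (0.4978, 0.1838, -0.0123) tool shift mm [-0.6 -0.4  2.1] per row max 1
```

Call:
apply_moves([
  [[-0.0006,-0.0004,0.001],0],
  [[0,0,0.001],0],
  [[0,0,0],0],
  [[0,0,0],0],
  [[0,0,0],0],
])

```text
time_s: 25.4
tcp_pos: [0.4977, 0.1837, -0.0125]
ee_rot: [[-0.129, -0.992, 0.001], [-0.992, 0.129, 0.0], [-0.0, -0.001, -1.0]]
wrist_force: [-0.1, 0.7, 0.8]
gripper_width: 0.363
gripper_force: 30.0
```

Call:
apply_moves([
  [[0,0,0],0],
  [[0,0,0],0],
  [[0,0,0],0],
  [[0,0,0],0],
  [[0,0,0],0],
], hand=0.06)

```text
time_s: 25.82
tcp_pos: [0.4973, 0.1834, -0.0128]
ee_rot: [[-0.13, -0.992, -0.0], [-0.992, 0.13, -0.0], [0.0, 0.0, -1.0]]
wrist_force: [0.3, 0.2, -0.5]
gripper_width: 0.645
gripper_force: 0.0
```

Call:
apply_moves([
  [[0,0,-0.01],0],
  [[0,0,-0.025],0],
  [[0,0,-0.035],0],
  [[0,0,-0.035],0],
  [[0,0,-0.02],0],
])

```text
time_s: 26.23
tcp_pos: [0.4991, 0.1843, 0.117]
ee_rot: [[-0.129, -0.992, 0.006], [-0.992, 0.129, 0.003], [-0.003, -0.005, -1.0]]
wrist_force: [0.7, 0.4, 0.2]
gripper_width: 0.688
gripper_force: 0.0
```

Run:
```python
from h import *
plan((.6107,-.2807,.115),(.6107,-.2807,.038))
```

```text
t 26.23 pos [0.4991 0.1843 0.117 ] yaw x -97.39 tilt [ 0.0056  0.0028 -1.    ] w 59.9 F [0.7 0.4 0.2] gf 0.0
to (0.6107, -0.2807, 0.115) tool shift mm [ 446.8 -170.4    1.3] per row max 12
to (0.6107, -0.2807, 0.038) tool shift mm [ 0.3  0.4 77. ] per row max 2
```

Call:
apply_moves([
  [[0.015,-0.0058,0],0],
  [[0.03,-0.0116,0],0],
  [[0.0355,-0.0137,0],0],
  [[0.0355,-0.0137,0],0],
  [[0.0355,-0.0137,0],0],
])

```text
time_s: 26.65
tcp_pos: [0.5359, 0.0243, 0.1134]
ee_rot: [[-0.128, -0.992, 0.001], [-0.992, 0.128, 0.0], [-0.0, -0.001, -1.0]]
wrist_force: [1.1, 0.2, -0.1]
gripper_width: 0.685
gripper_force: 0.0
```

Call:
apply_moves([
  [[0.0355,-0.0137,0],0],
  [[0.0355,-0.0137,0],0],
  [[0.0355,-0.0137,0],0],
  [[0.0355,-0.0137,0],0],
  [[0.0355,-0.0137,0],0],
])

```text
time_s: 27.07
tcp_pos: [0.5808, -0.1611, 0.1132]
ee_rot: [[-0.129, -0.992, 0.001], [-0.992, 0.129, -0.0], [-0.0, -0.001, -1.0]]
wrist_force: [0.5, 0.7, -0.5]
gripper_width: 0.689
gripper_force: 0.0
```

Call:
apply_moves([
  [[0.0355,-0.0137,0],0],
  [[0.0355,-0.0137,0],0],
  [[0.03,-0.0116,0],0],
  [[0.015,-0.0058,0],0],
  [[0,0,0],0],
])

```text
time_s: 27.48
tcp_pos: [0.6102, -0.2837, 0.1123]
ee_rot: [[-0.134, -0.991, 0.0], [-0.991, 0.134, -0.001], [0.001, -0.0, -1.0]]
wrist_force: [-0.5, -0.0, -0.7]
gripper_width: 0.687
gripper_force: 0.0
```

Call:
apply_moves([
  [[0,0,0.005],0],
  [[0,0,0.01],0],
  [[0,0,0.005],0],
  [[0,0,0],0],
  [[0,0,0],0],
])

```text
time_s: 27.9
tcp_pos: [0.6098, -0.2788, 0.0917]
ee_rot: [[-0.128, -0.992, -0.002], [-0.992, 0.128, 0.0], [-0.0, 0.002, -1.0]]
wrist_force: [-0.1, 0.7, 0.6]
gripper_width: 0.691
gripper_force: 0.0
```

Run:
```python
from h import *
plan((.6107,-.2807,.04))
for n in ("side","top"):
    p=imaging.capture(n)
    print(n,{k:locate(p,k,.022*(k=="small_tin")) for k in ("small_tin","oil_pot","anvil","dome","movement","blower","loupe")},"wide",locate(p,"wide_tin",0,(.474,.008)))
    if n=="side": cv2.imwrite("pics/s6.png",cv2.resize(p["frame"][60:360],None,fx=1.42,fy=1.42))
```

```text
t 27.9 pos [ 0.6098 -0.2788  0.0917] yaw x -97.35 tilt [-1.6e-03  3.0e-04 -1.0e+00] w 60.1 F [-0.1  0.7  0.6] gf 0.0
to (0.6107, -0.2807, 0.04) tool shift mm [ 1.7 -1.2 51.7] per row max 2
side {'small_tin': (array([0.4723, 0.007 ]), 0.68, 0.82), 'oil_pot': (array([0.4971, 0.1838]), 0.68, 0.93), 'anvil': (array([0.4894, 0.1165]), 0.57, 0.95), 'dome': (array([ 0.6112, -0.2824]), 0.86, 0.98), 'movement': (array([ 0.4608, -0.1017]), 0.82, 0.92), 'blower': (array([ 0.6551, -0.0636]), 0.82, 0.95), 'loupe': (array([0.6751, 0.0649]), 0.65, 0.98)} wide (array([0.4694, 0.0163]), 0.64, 0.55)
top {'small_tin': (array([0.4723, 0.0095]), 0.56, 0.96), 'oil_pot': (array([0.4963, 0.1849]), 0.76, 1.03), 'anvil': (array([0.4879, 0.1184]), 0.92, 0.94), 'dome': (array([ 0.6313, -0.2886]), 0.56, 0.15), 'movement': None, 'blower': (array([ 0.6562, -0.0645]), 0.93, 0.83), 'loupe': (array([0.6749, 0.0667]), 0.7, 0.94)} wide (array([0.4707, 0.0077]), 0.72, 0.57)
```

View pics/s6.png

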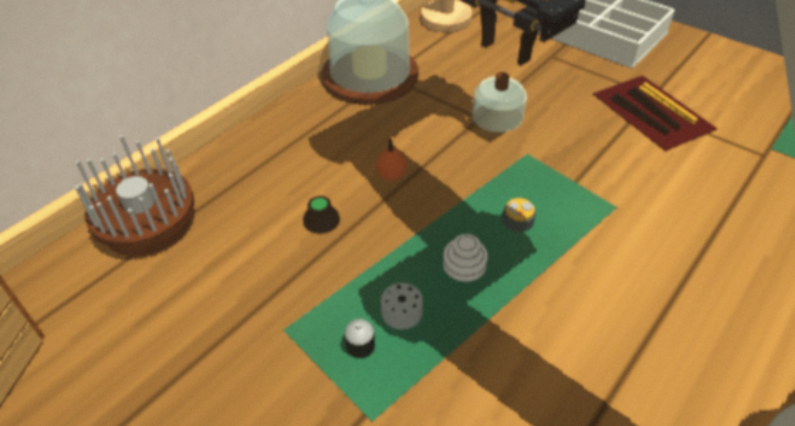

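The view shows the stack, the pot by the anvil and the bystanders all in good order. The dome knob (502,80) is under the gripper, so I descend to grip it.

Call:
apply_moves([
  [[0.0015,-0.001,0.01],0],
  [[0,0,0.015],0],
  [[0,0,0.015],0],
  [[0,0,0.007],0],
  [[0,0,0.003],0],
])

```text
time_s: 29.22
tcp_pos: [0.6097, -0.2814, 0.04]
ee_rot: [[-0.13, -0.992, -0.004], [-0.992, 0.13, 0.001], [-0.001, 0.004, -1.0]]
wrist_force: [-0.1, -1.0, -0.5]
gripper_width: 0.687
gripper_force: 0.0
```

Call:
apply_moves([
  [[0,0,0],0],
  [[0,0,0],0],
  [[0,0,0],0],
  [[0,0,0],0],
])

```text
time_s: 29.55
tcp_pos: [0.6116, -0.2818, 0.0432]
ee_rot: [[-0.129, -0.992, 0.002], [-0.992, 0.129, -0.0], [0.0, -0.002, -1.0]]
wrist_force: [-0.4, -0.3, -0.2]
gripper_width: 0.691
gripper_force: 0.0
```

Run:
```python
from h import *
plan((.6108,-.2812,.04))
p=imaging.capture("side"); P=r.sense()["tcp_pos"]
print(locate(p,"dome"))
cv2.imwrite("pics/s7.png",cv2.resize(p["frame"][70:170,300:420],None,fx=5,fy=5,interpolation=cv2.INTER_CUBIC))
print((proj(p,[.6108,-.2812,.055])-[300,70])*5,(proj(p,[.6108,-.2812,.079])-[300,70])*5)
```

```text
t 29.55 pos [ 0.6116 -0.2818  0.0432] yaw x -97.43 tilt [ 1.7e-03 -5.0e-04 -1.0e+00] w 60.1 F [-0.4 -0.3 -0.2] gf 0.0
to (0.6108, -0.2812, 0.04) tool shift mm [-0.5  0.8  3.2] per row max 1
(array([ 0.6107, -0.28  ]), 0.7, 0.97)
[260.72783976 260.72475195] [266.23401697 214.97056792]
```

View pics/s7.png

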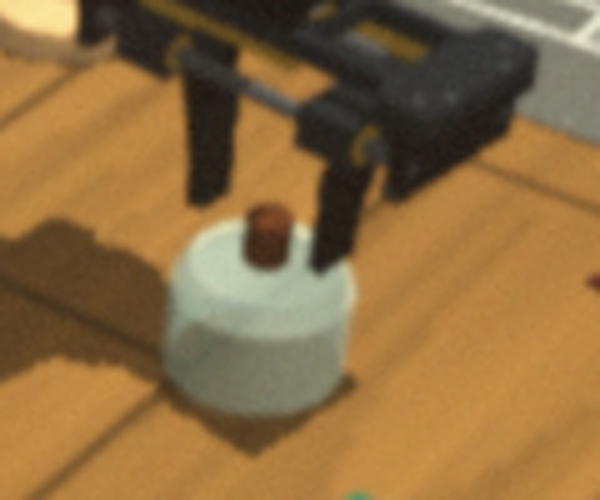

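The tips are centred on the knob but only reach its mid-height, so I go about 6 mm lower and grip.

Call:
apply_moves([
  [[0,0.0005,0.003],0],
  [[0,0,0.003],0],
  [[0,0,0],0],
  [[0,0,0],0],
])

```text
time_s: 29.98
tcp_pos: [0.6101, -0.2815, 0.0358]
ee_rot: [[-0.13, -0.992, -0.001], [-0.992, 0.13, 0.0], [-0.0, 0.001, -1.0]]
wrist_force: [0.5, -0.9, -0.3]
gripper_width: 0.687
gripper_force: 0.0
```

Call:
apply_moves([
  [[0,0,0],0],
  [[0,0,0],0],
  [[0,0,0],0],
  [[0,0,0],0],
  [[0,0,0],0],
], hand=0.0)

```text
time_s: 30.4
tcp_pos: [0.6105, -0.2816, 0.0363]
ee_rot: [[-0.129, -0.992, 0.0], [-0.992, 0.129, -0.0], [0.0, -0.0, -1.0]]
wrist_force: [0.7, 0.5, 0.0]
gripper_width: 0.391
gripper_force: 0.0
```

Call:
apply_moves([
  [[0,0,0],0],
  [[0,0,0],0],
  [[0,0,0],0],
  [[0,0,0],0],
  [[0,0,0],0],
])

```text
time_s: 30.82
tcp_pos: [0.6106, -0.2816, 0.0363]
ee_rot: [[-0.129, -0.992, 0.0], [-0.992, 0.129, -0.0], [0.0, -0.0, -1.0]]
wrist_force: [0.9, -0.4, -0.3]
gripper_width: 0.239
gripper_force: 30.0
```

Run:
```python
from h import *
plan((.4606,-.1008,.12))
```

```text
t 30.82 pos [ 0.6106 -0.2816  0.0363] yaw x -97.44 tilt [ 4.e-04 -1.e-04 -1.e+00] w 20.8 F [ 0.9 -0.4 -0.3] gf 30.0
to (0.4606, -0.1008, 0.12) tool shift mm [-159.8  172.1  -83.8] per row max 6
```

Call:
apply_moves([
  [[0,0,-0.004],0],
  [[0,0,-0.01],0],
  [[0,0,-0.016],0],
  [[0,0,-0.02],0],
  [[0,0,-0.015],0],
])

```text
time_s: 31.23
tcp_pos: [0.6107, -0.2818, 0.1033]
ee_rot: [[-0.129, -0.992, 0.001], [-0.992, 0.129, -0.001], [0.001, -0.001, -1.0]]
wrist_force: [0.4, -0.2, -2.7]
gripper_width: 0.24
gripper_force: 30.0
```

Call:
apply_moves([
  [[0,0,-0.005],0],
  [[-0.006,0.0065,0],0],
  [[-0.012,0.013,0],0],
  [[-0.016,0.017,0],0],
  [[-0.02,0.0215,0],0],
])

```text
time_s: 31.65
tcp_pos: [0.5583, -0.2199, 0.1045]
ee_rot: [[-0.131, -0.991, -0.002], [-0.991, 0.131, 0.001], [-0.0, 0.003, -1.0]]
wrist_force: [0.5, -0.1, -0.9]
gripper_width: 0.244
gripper_force: 30.0
```

Call:
apply_moves([
  [[-0.02,0.0215,0],0],
  [[-0.02,0.0215,0],0],
  [[-0.02,0.0215,0],0],
  [[-0.018,0.0195,0],0],
  [[-0.014,0.0155,0],0],
])

```text
time_s: 32.07
tcp_pos: [0.4698, -0.1149, 0.1051]
ee_rot: [[-0.129, -0.992, -0.003], [-0.992, 0.129, 0.001], [-0.0, 0.003, -1.0]]
wrist_force: [1.0, -0.2, -2.1]
gripper_width: 0.239
gripper_force: 30.0
```

Call:
apply_moves([
  [[-0.009,0.0095,0],0],
  [[-0.005,0.005,0],0],
  [[0,0,0],0],
  [[0,0,0],0],
  [[0,0,0],0],
])

```text
time_s: 32.48
tcp_pos: [0.4614, -0.101, 0.1062]
ee_rot: [[-0.13, -0.992, 0.0], [-0.992, 0.13, -0.0], [0.0, -0.0, -1.0]]
wrist_force: [0.6, 0.8, -1.9]
gripper_width: 0.242
gripper_force: 30.0
```

Run:
```python
from h import *
plan((.4606,-.1008,.0368))
p=imaging.capture("side"); z=r.sense()["tcp_pos"][2]-.0363
print(locate(p,"dome",z),r.sense()["moment"])
cv2.imwrite("pics/s8.png",cv2.resize(p["frame"][110:290,270:450],None,fx=3.3,fy=3.3,interpolation=cv2.INTER_CUBIC))
```

```text
t 32.48 pos [ 0.4614 -0.101   0.1062] yaw x -97.47 tilt [ 5.e-04 -2.e-04 -1.e+00] w 21.0 F [ 0.6  0.8 -1.9] gf 30.0
to (0.4606, -0.1008, 0.0368) tool shift mm [-0.1  0.9 69.4] per row max 2
(array([ 0.4595, -0.0976]), 0.87, 0.89) [0.01455008 0.09965299 0.00902999]
```

View pics/s8.png

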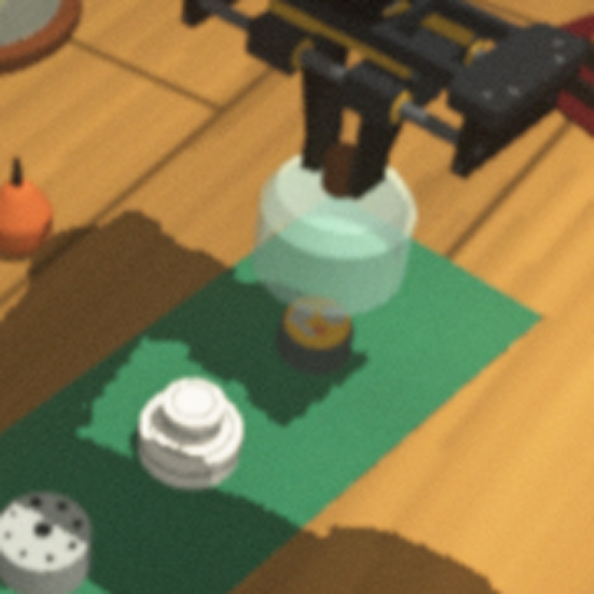

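The dome hangs level above the movement and clear of the stack. I lower it gently, slowing near the mat.

Call:
apply_moves([
  [[0,0.0008,0.005],0],
  [[0,0,0.01],0],
  [[0,0,0.01],0],
  [[0,0,0.01],0],
  [[0,0,0.01],0],
])

```text
time_s: 33.0
tcp_pos: [0.4598, -0.1009, 0.0603]
ee_rot: [[-0.13, -0.991, -0.0], [-0.991, 0.13, -0.0], [0.0, 0.0, -1.0]]
wrist_force: [0.8, 0.3, -1.4]
gripper_width: 0.239
gripper_force: 30.0
```

Call:
apply_moves([
  [[0,0,0.008],0],
  [[0,0,0.005],0],
  [[0,0,0.003],0],
  [[0,0,0.002],0],
  [[0,0,0],0],
])

```text
time_s: 33.42
tcp_pos: [0.4598, -0.1006, 0.043]
ee_rot: [[-0.13, -0.992, -0.0], [-0.992, 0.13, -0.0], [0.0, 0.0, -1.0]]
wrist_force: [0.1, 0.3, -1.2]
gripper_width: 0.243
gripper_force: 30.0
```

Call:
apply_moves([
  [[0,0,0.001],0],
  [[0,0,0.001],0],
  [[0,0,0],0],
  [[0,0,0],0],
  [[0,0,0],0],
])

```text
time_s: 33.83
tcp_pos: [0.4599, -0.1005, 0.0414]
ee_rot: [[-0.129, -0.992, 0.0], [-0.992, 0.129, 0.0], [-0.0, -0.0, -1.0]]
wrist_force: [-0.4, 1.3, -2.2]
gripper_width: 0.239
gripper_force: 30.0
```

Run:
```python
from h import *
plan((.4606,-.1008,.0363))
```

```text
t 33.83 pos [ 0.4599 -0.1005  0.0414] yaw x -97.44 tilt [ 4.e-04  0.e+00 -1.e+00] w 20.8 F [-0.4  1.3 -2.2] gf 30.0
to (0.4606, -0.1008, 0.0363) tool shift mm [ 0.2 -0.7  5.1] per row max 1
```

Call:
apply_moves([
  [[0,0,0.001],0],
  [[0,0,0.001],0],
  [[0,0,0.001],0],
  [[0,0,0.001],0],
  [[0,0,0],0],
])

```text
time_s: 34.25
tcp_pos: [0.4596, -0.1005, 0.037]
ee_rot: [[-0.13, -0.992, -0.001], [-0.992, 0.13, -0.0], [0.0, 0.001, -1.0]]
wrist_force: [-0.3, 0.1, -0.0]
gripper_width: 0.244
gripper_force: 30.0
```

Call:
apply_moves([
  [[0,0,0.0005],0],
  [[0,0,0.0005],0],
  [[0,0,0],0],
  [[0,0,0],0],
  [[0,0,0],0],
])

```text
time_s: 34.67
tcp_pos: [0.4598, -0.1005, 0.0363]
ee_rot: [[-0.129, -0.992, -0.0], [-0.992, 0.129, -0.0], [0.0, 0.0, -1.0]]
wrist_force: [-0.7, 0.1, -0.7]
gripper_width: 0.242
gripper_force: 30.0
```

Run:
```python
from h import *
plan((.4606,-.1008,.0363))
```

```text
t 34.67 pos [ 0.4598 -0.1005  0.0363] yaw x -97.44 tilt [-0. -0. -1.] w 21.1 F [-0.7  0.1 -0.7] gf 30.0
to (0.4606, -0.1008, 0.0363) tool shift mm [ 0.2 -0.8 -0. ] per row max 1
```

Call:
apply_moves([
  [[0,0,0.0004],0],
  [[0,0,0],0],
  [[0,0,0],0],
])

```text
time_s: 34.92
tcp_pos: [0.4599, -0.1006, 0.0361]
ee_rot: [[-0.129, -0.992, 0.0], [-0.992, 0.129, -0.0], [0.0, -0.0, -1.0]]
wrist_force: [-0.6, 0.9, 1.9]
gripper_width: 0.241
gripper_force: 30.0
```

Call:
apply_moves([
  [[0,0,0],0],
  [[0,0,0],0],
  [[0,0,0],0],
  [[0,0,0],0],
  [[0,0,0],0],
], hand=0.06)

```text
time_s: 35.33
tcp_pos: [0.4598, -0.1005, 0.0358]
ee_rot: [[-0.13, -0.992, -0.0], [-0.992, 0.13, 0.0], [-0.0, 0.0, -1.0]]
wrist_force: [0.3, -0.4, -0.0]
gripper_width: 0.535
gripper_force: 0.0
```

Call:
apply_moves([
  [[0,0,0],0],
  [[0,0,-0.006],0],
  [[0,0,-0.015],0],
  [[0,0,-0.025],0],
  [[0,0,-0.035],0],
])

```text
time_s: 35.75
tcp_pos: [0.4577, -0.1006, 0.1161]
ee_rot: [[-0.13, -0.991, -0.006], [-0.992, 0.13, -0.0], [0.001, 0.006, -1.0]]
wrist_force: [1.6, -0.2, -0.7]
gripper_width: 0.691
gripper_force: 0.0
```

Call:
apply_moves([
  [[0.015,-0.01,-0.025],0],
  [[0.03,-0.02,-0.01],0],
  [[0.03,-0.02,0],0],
  [[0.03,-0.02,0],0],
  [[0.02,-0.01,0],0],
])

```text
time_s: 36.17
tcp_pos: [0.5246, -0.2374, 0.1527]
ee_rot: [[-0.13, -0.991, 0.002], [-0.991, 0.13, -0.001], [0.001, -0.002, -1.0]]
wrist_force: [-0.5, -0.1, -0.5]
gripper_width: 0.693
gripper_force: 0.0
```

Call:
apply_moves([
  [[0.03,0,0],0],
  [[0.03,0,0],0],
  [[0.02,0,0],0],
  [[0,0,0],0],
  [[0,0,0],0],
])

```text
time_s: 36.58
tcp_pos: [0.5121, -0.315, 0.1518]
ee_rot: [[-0.132, -0.991, -0.0], [-0.991, 0.132, 0.0], [-0.0, 0.0, -1.0]]
wrist_force: [-0.4, -0.6, -0.2]
gripper_width: 0.69
gripper_force: 0.0
```

Run:
```python
from h import *
plan()
for n in ("side","top"):
    p=imaging.capture(n)
    print(n,{k:locate(p,k,.022*(k=="small_tin")) for k in ("small_tin","oil_pot","anvil","dome","blower","loupe")})
    if n=="side": cv2.imwrite("pics/s9.png",cv2.resize(p["frame"][100:340,140:460],None,fx=2.4,fy=2.4,interpolation=cv2.INTER_CUBIC))
```

```text
t 36.58 pos [ 0.5121 -0.315   0.1518] yaw x -97.57 tilt [-4.e-04  3.e-04 -1.e+00] w 60.0 F [-0.4 -0.6 -0.2] gf 0.0
side {'small_tin': (array([0.4728, 0.0076]), 0.65, 0.92), 'oil_pot': (array([0.4976, 0.1827]), 0.97, 0.95), 'anvil': (array([0.4895, 0.1166]), 0.82, 0.93), 'dome': (array([ 0.4594, -0.101 ]), 0.81, 1.0), 'blower': (array([ 0.6563, -0.065 ]), 0.57, 0.86), 'loupe': (array([0.6747, 0.0659]), 0.93, 1.0)}
top {'small_tin': (array([0.4873, 0.1164]), 0.57, 1.92), 'oil_pot': None, 'anvil': (array([0.4895, 0.1179]), 0.65, 1.0), 'dome': (array([ 0.4585, -0.0999]), 0.87, 0.96), 'blower': (array([ 0.6561, -0.0649]), 0.77, 0.91), 'loupe': (array([0.674 , 0.0663]), 0.91, 0.96)}
```

View pics/s9.png

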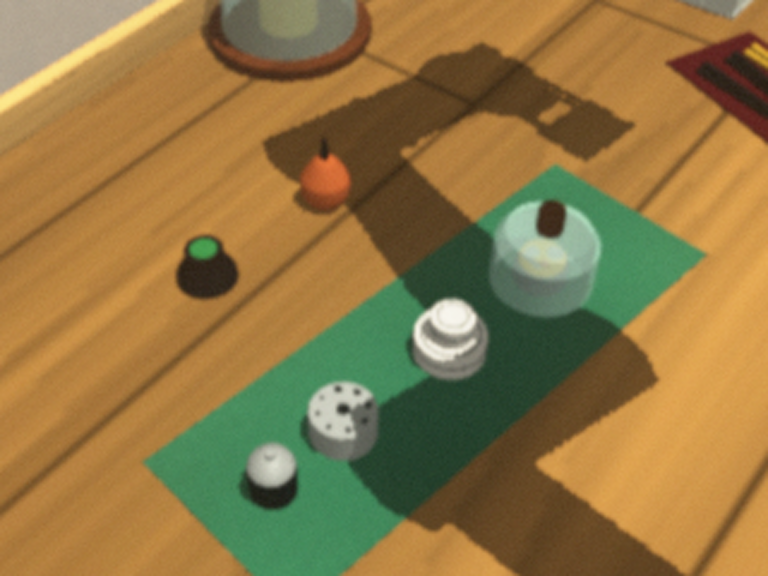

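Everything is in place: dome (545,255) over the movement with its rim down, stack (450,335), anvil (343,415), pot (272,475), and the bystanders untouched. Handing in.

```bash
python3 -c "
from station import r
print(r.finish_job())"
```

```text
the job is handed in; nothing more can be done
None
```

The job is handed in: the wide tin stands midway with the small tin centred on it, the oil pot is in the row about 25 mm past the anvil, and the glass cover was lowered last over the movement; the loupe and blower were left alone, and no verdict came back.

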